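# Ready a glass-sample tote and hold its gate wide

### The job

Get the grey sample tote ready for loading: first take the tall white divider panel from the steel sorter and slide it down, fully home, into the empty guides across the tote. Then squeeze the gate's main catch (the one farther from the hinge) so that the gate comes ajar onto its safety catch, squeeze the safety catch, and swing the gate out past the click of its detent until it stands about square to the side of the tote. Finish holding it there: the gate is sprung and falls back half shut when let go, so the program ends with the gripper still holding the gate wide; leave the low divider and the glass jars standing where they are.

Things in the scene. Friction and masses are not known exactly. Their poses are not given: they have to be found in the camera images.
- tote: Grey open-topped plastic tote, fixed, 300 (x) x 200 (y) x 120 mm high, walls 4 mm. Origin under its centre, z up. The gate closes most of its +y side, from the -x end (hinge) to x = +65 mm. A header rail over the gate (14 mm wide, top 116 mm above the bench) carries the two catches. Two jars stand in a narrow bay at the +x end; the divider guides are at x = +80 mm.
- slot (a point): On the tote: where the divider's centre lies when fully home (60 mm above the bench). Axes as the tote's; the divider stands upright, its long side along this y. The guides are two upright U-channels facing each other on the long walls, 11 mm wide in x, flared to about 20 mm at their mouths 117 mm above the bench; 192 mm between channel bottoms. The tote floor, 4 mm above the bench, is the stop.
- divider_center (a point): Centre of the tall white divider, a loose flat slab 186 (its x) x 8 (its y) x 112 mm (its z, up), 130 to 225 g. It stands upright in one of the sorter's two slots (which one varies), its underside 4 mm above the bench. Either way round fits the guides.
- sorter: Low steel sheet sorter fixed to the bench, 200 (x) x 120 (y) x 44 mm high; two slots along its x, at y = -25 and +25 mm, 11 mm wide, between fences 40 mm high. Origin under its centre.
- low_divider_center (a point): Centre of the low white divider, 186 x 8 x 66 mm, standing in the sorter's other slot. Leave it.
- main_catch (a point): Main catch, farther from the hinge. Point midway between its two squeeze tabs, 134 mm above the bench (tabs from 119 to 146, header top 116 mm). Axes as the tote's; tabs close along x: 52 mm over their outer faces at rest, 30 fully squeezed. With both tabs over about 6 mm in, the gate springs ajar to 0.075 rad, onto the safety catch; the main catch cannot catch again.
- safety_catch (a point): Safety catch, made like the main catch (same axes, tabs and heights), nearer the hinge, 90 mm from the main catch. It holds the gate once that is ajar at about 0.075 rad; squeezed then (both tabs over about 6 mm in) it frees the gate, which springs to about 0.3 rad and cannot catch again. Squeezed before the main catch it does nothing lasting.
- main_tab_a (a joint): Main catch, the tab on the hinge side (-x): a black plate 5 mm thick, 22 wide, 27 tall, outer face 26 mm from the catch middle at rest. Value in m: 0 at rest, grows as it is squeezed towards the middle, stop at 0.011. Sprung: 3 N at rest, 8 N fully in; springs back when let go.
- main_tab_b (a joint): Main catch, the tab on the far side (+x): a black plate 5 mm thick, 22 wide, 27 tall, outer face 26 mm from the catch middle at rest. Value in m: 0 at rest, grows as it is squeezed towards the middle, stop at 0.011. Sprung: 3 N at rest, 8 N fully in; springs back when let go.
- safety_tab_a (a joint): Safety catch, the tab on the hinge side (-x): a black plate 5 mm thick, 22 wide, 27 tall, outer face 26 mm from the catch middle at rest. Value in m: 0 at rest, grows as it is squeezed towards the middle, stop at 0.011. Sprung: 3 N at rest, 8 N fully in; springs back when let go.
- safety_tab_b (a joint): Safety catch, the tab on the far side (+x): a black plate 5 mm thick, 22 wide, 27 tall, outer face 26 mm from the catch middle at rest. Value in m: 0 at rest, grows as it is squeezed towards the middle, stop at 0.011. Sprung: 3 N at rest, 8 N fully in; springs back when let go.
- gate (a joint): Angle of the gate about its upright hinge, rad: 0 shut, grows as it swings outward (counter-clockwise from above), 1.57 square to the tote, stop at 1.8. The hinge spring (0.2 N m/rad) rests at 0.3, so an open gate pulls back towards shut, about 1.5 N at the handle at 1.57. A spring detent clicks between 0.45 and 1.05 rad: passing it takes about 3 N at the handle; let go beyond it, the gate falls back to rest on it at about 1.05.
- gate_hinge (a point): On the hinge axis of the gate (vertical), 115 mm above the bench; does not move with the gate. Axes as the tote's.
- gate_handle (a point): On the gate: middle of its steel pull handle, a level round bar 12 mm thick, 80 mm long, parallel to the gate, 50 mm out from the gate's mid-plane, 165 mm from the hinge axis along the gate, 115 mm above the bench; bent legs at its ends. Moves with the gate: x along the gate away from the hinge, y out of its outer face, z up. The gate's top edge is at 98 mm, with lugs to 115 mm.
- jar_1_center (a point): Centre of a lidded glass jar, 50 mm across, 70 mm tall, standing in the tote's small bay (bay side of the divider guides). Leave it.
- jar_2_center (a point): The second such jar in the bay. Leave it.
- jar_3_center (a point): A third such jar, standing on the bench on the gate side of the tote, beyond the swing of the gate. Leave it.
Not all that is in view belongs to the job. What is shaped like the part that bears jar_1_center but blue is not meant.

How it is judged:
By the outcome, as a careful person would: the job done as asked, in the order asked, and still so for the second after the job is handed in, while the arm keeps its last pose, push and grip.
It also fails if it takes over 72 s, if anything falls off the work surface, if the arm or the gripper's body presses on something with over 40 N, if the wrist force passes 120 N, or if a joint passes its speed limit or range.

### The arm

A 6-joint arm with a two-finger parallel gripper is mounted at the origin on the work surface. World frame = base frame: x ahead of the robot, y to its left, z up, the work surface at z = 0. Lengths are in m, angles in degrees, forces in N, time in s.
With the tool pointing down it reaches from about 0.25 to 0.725 m from the base axis. Payload 9.7 kg.
Tool frame: the origin (TCP) lies at the very end of the fingers, on their centre line; the grasp point (between the pads) lies 19 mm behind it; z points along the fingers, y is the direction in which the jaws open and shut (so a half turn about z gives the same grasp; the last joint's range is limited). The gripper opens to 85 mm and grips with 20 to 120 N. Pads are 22 mm wide; open, the fingers measure 114 mm over their backs; the gripper's body (76 mm by 85 mm) begins 54 mm behind the grasp point. The pads swing forward as they close: fully open they stand 13 mm farther back than shut.
Start: joints at [75.688, 4.979, 10.078, 95.1, 0, 90], TCP at [0.136, 0.533, 0.193] pointing down, gripper open.
Joint ranges: [-179.16, 179.16], [-48.56, 103.87], [-65.8, 70.77], [-126.05, 130.52], [-82.76, 87.17], [-180, 180]. Speed limits (degrees/s): [127.2, 127.2, 147.25, 180, 180, 180].

### API

Orientations are given as [roll, pitch, yaw] about the fixed x, y, z axes, in that order (R = Rz(yaw) Ry(pitch) Rx(roll)).
In Python, from workcell import bot gives the robot as it stands. The module is installed in compiled form; this text tells all that it offers.
- The arm moves only by the tool arm_command, never from a script. Its argument "increments" is a list of rows, each a list of 7 numbers: the gripper command: -1 is fully open, 1 is shut, values between are in proportion, then the shift along the tool's x, y, z in cm, then the turn, a rotation vector about the tool's x, y, z in degrees. In form: [[gripper, x, y, z, rx, ry, rz], ...]. A call has 1 to 10 rows; each row shifts and turns the commanded pose from where the row before left it, along the tool's axes as they then stand; what a row does not reach is not made up. A row lasts 1/8 s, in which the tool goes at most 62.5 mm and 10.7 degrees, less where a joint would pass 70% of its speed; a pose out of reach is approached as far as the arm can. A call is refused whole if a number of a shift passes 6.25 or a number of a turn 10.7, either way. A call with a gripper value outside its range is refused whole. The fingers move at their own pace and stop on an object; "grip_force" is the grip in N (left out, the last holds). Time passes only in rows, so rows that do not move let the fingers close. It gives the time, the measured TCP pose, the force and the opening at its end, in the units of the state.
- bot.get_obs(): the state, without advancing time (a new reading comes with each control period).
- bot.camera(name): name is "side" or "top" or "wrist"; returns a dict with "color" (480x640x3 uint8, red, green, blue), "fx", "fy", "cx", "cy" (pixels), "origin" and "attitude" of the camera in the world. Camera axes: x right, y up, looking along -z (the intrinsics and any distortion apply to the point x, -y, -z); pixel columns grow to the right and rows downward; lengths in m; the calibration is good to about 2 mm. A picture is of the moment at which its call begins. There is no depth.
- bot.job_done(): hands the job in, once; it reports no verdict.
The state is a dict: "time": time; "q": joint angles; "qd": joint speeds; "joint_efforts": joint torques, N m; "ee_pos": TCP position; "tcp_rot": TCP orientation; "wrist_force": force on the tool from outside, world axes, zero at the start; "torque": the same for the moment, N m; "opening": finger opening in m.
Only numpy, scipy, OpenCV 4.12 (cv2) and the standard library are available. Lean on these libraries where they do the work, as an engineer would, in place of code of your own. Each camera call takes 0.05 s, during which the arm holds its last target. There are 200 camera calls.

## Working session

There is one attempt and no reset: what is moved stays moved. The work goes in short steps, Python scripts to look and compute and a tool call to move; the robot and the scene stay as the last step left them, time stands still between calls to the robot, and variables do not carry over. Pictures are saved under pics/ and viewed, about 8 in all and at most 12, crops included, and the job is handed in when it is done.

Besides the shell and the picture viewer there is one more tool, called as name(argument=value, ...) on one line, values as JSON. arm_command: Moves the arm, as the interface text tells. Its arguments: {"type":"object","properties":{"increments":{"type":"array"},"grip_force":{"type":"number"}},"required":["increments"]}

```bash
mkdir -p pics
cat > h.py <<'E'
import numpy as np, cv2
from workcell import bot
from scipy.spatial.transform import Rotation as R
def cam(n):
    c=bot.camera(n); return c
def save(c,name,crop=None,s=1):
    im=c["color"][:,:,::-1]
    if crop: u0,v0,u1,v1=crop; im=im[v0:v1,u0:u1]
    if s!=1: im=cv2.resize(im,None,fx=s,fy=s,interpolation=cv2.INTER_CUBIC)
    cv2.imwrite("pics/"+name,im)
E
python3 - <<'E'
from h import *
import pickle
d={}
for n in("top","side","wrist"):
    c=cam(n); d[n]=c; save(c,n+"0.png")
    print(n,{k:(np.round(v,4).tolist() if k!="color" else v.shape) for k,v in c.items()})
pickle.dump(d,open("c0.pkl","wb"))
print(bot.get_obs())
E
```

```text
top {'color': (480, 640, 3), 'fx': 511.1865, 'fy': 511.1865, 'cx': 309.5753, 'cy': 234.2785, 'origin': [0.4359, 0.0144, 1.1404], 'attitude': [8.8415, -0.4743, -90.72]}
side {'color': (480, 640, 3), 'fx': 534.0333, 'fy': 534.0333, 'cx': 324.8657, 'cy': 230.6273, 'origin': [-0.1589, -0.7379, 0.9082], 'attitude': [52.9847, 1.0647, -45.9499]}
wrist {'color': (480, 640, 3), 'fx': 371.2067, 'fy': 371.2067, 'cx': 318.5231, 'cy': 238.7649, 'origin': [0.0674, 0.5509, 0.3734], 'attitude': [-16.1798, 0.0997, 75.7111]}
{'time': 0.15, 'q': array([7.56867902e+01, 5.00462480e+00, 1.00457984e+01, 9.51005202e+01,
       5.61430439e-04, 8.99999510e+01]), 'qd': array([-0.03193195, -0.05072825,  0.20200297,  0.02602096,  0.03373164,
       -0.06769918]), 'joint_efforts': array([ 1.47898179e-03, -5.20759106e+01,  4.65047336e+01,  1.37184715e-02,
        1.09322323e-04,  8.59416900e-06]), 'ee_pos': array([0.13591603, 0.53271948, 0.19254683]), 'tcp_rot': array([-1.79940653e+02, -5.61480918e-04,  1.65686839e+02]), 'wrist_force': array([0.49985881, 0.26879927, 1.27180361]), 'torque': array([ 0.00053651, -0.03379133,  0.0209218 ]), 'opening': 0.08566314267822456}
```

View pics/top0.png

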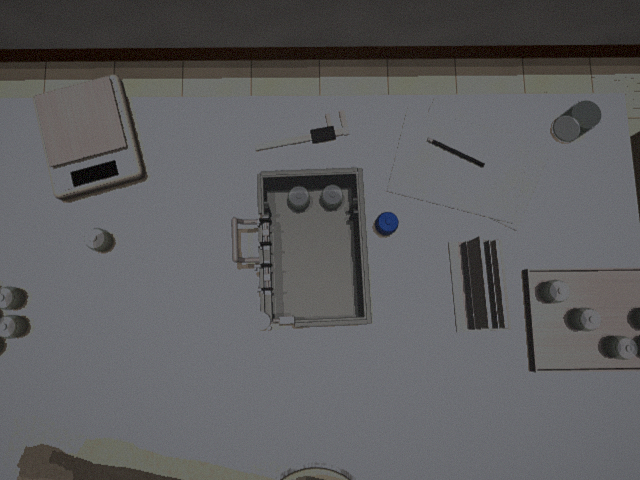

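View pics/side0.png

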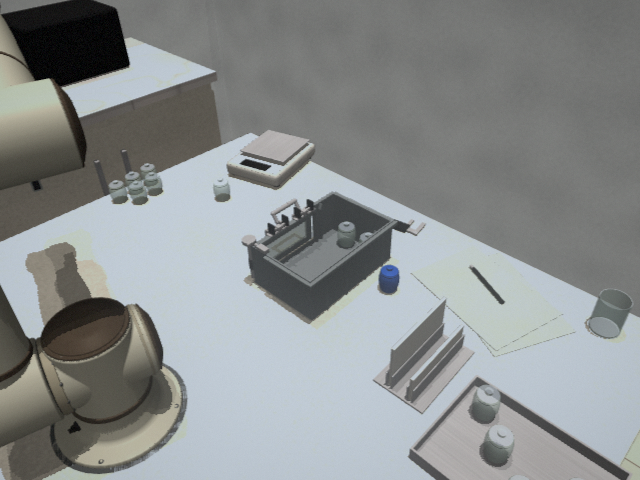

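The top view shows the tote at (260–370, 168–328), its gate and handle on the image-left side (world +y), and two jars at (298,198) and (332,195). The blue jar at (387,222) is not meant. The sorter is at (452–505, 240–330). In the side view the tall panel stands in the slot nearer the tote. I'll enlarge that area to confirm.

```bash
cat >> h.py <<'E'
def ray(c,u,v):
    d=np.array([(u-c["cx"])/c["fx"],-(v-c["cy"])/c["fy"],-1.])
    return np.array(c["origin"]),R.from_euler("xyz",c["attitude"],degrees=True).apply(d)
def onz(c,u,v,z):
    o,d=ray(c,u,v); return o+d*(z-o[2])/d[2]
def proj(c,p):
    q=R.from_euler("xyz",c["attitude"],degrees=True).inv().apply(np.array(p)-c["origin"])
    return c["cx"]+c["fx"]*q[0]/-q[2], c["cy"]-c["fy"]*q[1]/-q[2]
E
python3 - <<'E'
from h import *
import pickle
d=pickle.load(open("c0.pkl","rb"))
c=d["top"]; im=c["color"][155:340,225:515,::-1]
im=np.clip(255*(im/255.)**0.6,0,255).astype(np.uint8)
cv2.imwrite("pics/topc.png",cv2.resize(im,None,fx=2.75,fy=2.75,interpolation=cv2.INTER_CUBIC))
for uv in [(258,172),(363,169),(370,323),(262,327)]: print(uv,onz(c,*uv,.12).round(4))
for uv in [(449,241),(503,238),(508,327),(458,331)]: print(uv,onz(c,*uv,.004).round(4))
E
```

```text
(258, 172) [0.7254 0.1085 0.12  ]
(363, 169) [ 0.7296 -0.1079  0.12  ]
(370, 323) [ 0.4164 -0.1128  0.12  ]
(262, 327) [0.4114 0.0997 0.12  ]
(449, 241) [ 0.5937 -0.3108  0.004 ]
(503, 238) [ 0.5992 -0.4331  0.004 ]
(508, 327) [ 0.4017 -0.4302  0.004 ]
(458, 331) [ 0.3945 -0.3197  0.004 ]
```

View pics/topc.png

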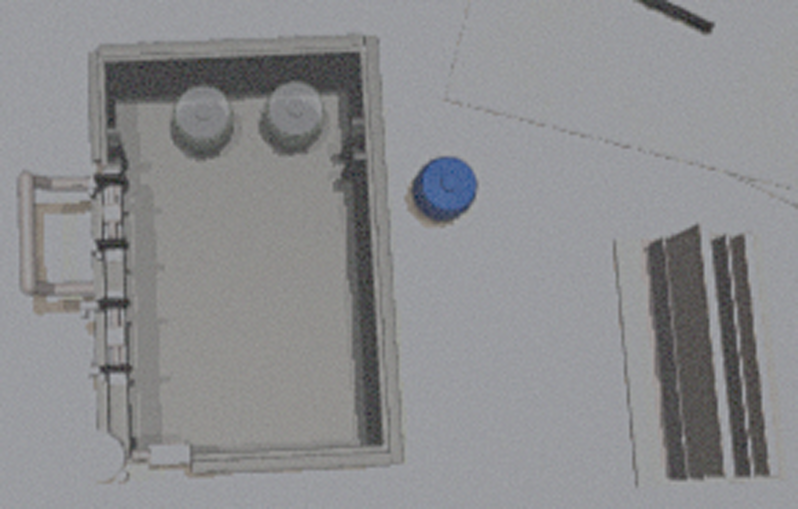

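The tall panel is the left one in the sorter (crop (650–720, 230–480)), in the slot nearer the tote. The low divider is at (715–770, 235–475). Next I move over the sorter and look from closer.

arm_command(increments=[[-1,-4.3,-2.55,-1.9,0,0,0],[-1,-4.3,-2.55,-1.9,0,0,0],[-1,-4.3,-2.55,-1.9,0,0,0],[-1,-4.3,-2.55,-1.9,0,0,0],[-1,-4.3,-2.55,-1.9,0,0,0],[-1,-4.3,-2.55,-1.9,0,0,0],[-1,-4.3,-2.55,-1.9,0,0,0],[-1,-4.3,-2.55,-1.9,0,0,0],[-1,0,0,0,0,0,10.4],[-1,0,0,0,0,0,10.4]], grip_force=60)

```text
time: 1.4
ee_pos: [0.4195, 0.2496, 0.3449]
tcp_rot: [-180.0, -0.0, 144.4]
wrist_force: [0.8, 0.6, 0.2]
opening: 0.0854
```

arm_command(increments=[[-1,0,0,0,0,0,10.4],[-1,0,0,0,0,0,10.4],[-1,0,0,0,0,0,10.4],[-1,0,0,0,0,0,10.4],[-1,0,0,0,0,0,10.4],[-1,0,0,0,0,0,10.4],[-1,0,0,0,0,0,10.4],[-1,0,0,0,0,0,10.4],[-1,0,0,0,0,0,10.4],[-1,0,0,0,0,0,10.4]])

```text
time: 2.65
ee_pos: [0.4188, 0.2502, 0.3449]
tcp_rot: [-180.0, 0.0, 40.5]
wrist_force: [-0.5, 1.1, 0.9]
opening: 0.0856
```

arm_command(increments=[[-1,0,0,0,0,0,10.3],[-1,0,0,0,0,0,10.3],[-1,0,0,0,0,0,10.3],[-1,0,0,0,0,0,10]])

```text
time: 3.15
ee_pos: [0.4594, 0.1204, 0.345]
tcp_rot: [-174.0, 1.3, 10.7]
wrist_force: [-0.1, -0.1, 0.4]
opening: 0.0855
```

```bash
python3 -c "
from h import *
o=bot.get_obs(); print({k:np.round(v,3).tolist() for k,v in o.items()})"
```

```text
{'time': 3.15, 'q': [10.638, 2.514, 24.896, 113.695, 5.95, 179.944], 'qd': [-52.184, -0.196, -1.017, 5.433, 14.625, -0.032], 'joint_efforts': [7.658, -46.698, 42.424, 0.353, -0.063, -0.001], 'ee_pos': [0.459, 0.12, 0.345], 'tcp_rot': [-174.049, 1.308, 10.694], 'wrist_force': [-0.08, -0.087, 0.36], 'torque': [-0.061, -0.128, -0.011], 'opening': 0.086}
```

arm_command(increments=[[-1,0,5,0,0,0,0],[-1,0,6,0,0,0,0],[-1,0,6,0,0,0,0],[-1,0,6,0,0,0,0],[-1,0,6,0,0,0,0],[-1,0,6,0,0,0,0],[-1,0,6,0,0,0,0],[-1,0,6,0,0,0,0],[-1,0,6,0.5,0,0,0],[-1,0,5,0.5,0,0,0]])

```text
time: 4.4
ee_pos: [0.554, -0.4332, 0.2571]
tcp_rot: [-174.4, 1.0, 10.8]
wrist_force: [2.5, -0.2, 0.2]
opening: 0.085
```

arm_command(increments=[[-1,0,0,2,0,0,0],[-1,0,0,0,0,0,0]])

```text
time: 4.65
ee_pos: [0.5525, -0.4291, 0.2409]
tcp_rot: [-174.6, 0.8, 10.8]
wrist_force: [-0.1, -0.3, 1.5]
opening: 0.0856
```

Run:
```python
from h import *
import pickle
c=cam("wrist"); pickle.dump(c,open("w1.pkl","wb"))
im=c["color"][:,:,::-1]; im=np.clip(255*(im/255.)**0.6,0,255).astype(np.uint8); cv2.imwrite("pics/w1.png",im)
print(c["origin"],c["attitude"]); o=bot.get_obs(); print(o["ee_pos"],o["tcp_rot"],o["time"])
print(proj(c,[.5,-.37,0]))
```

```text
[ 0.62802225 -0.43166923  0.42004577] [-17.07216371   5.41807331 -79.27498007]
[ 0.55311461 -0.42894847  0.24404603] [-174.76274308    0.67015575   10.81925233] 4.7
(np.float64(281.1621246093022), np.float64(225.43627222584036))
```

View pics/w1.png

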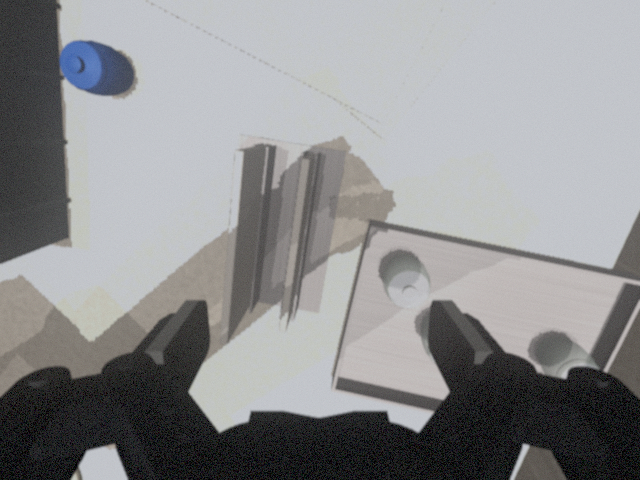

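The wrist view shows the tall panel with its top strip running from about (238,150) to (226,340) and its face to the right. The low divider is at (303,155)–(287,325). I'll segment the top strip, then level the tool.

```bash
cat >> h.py <<'E'
def go(p,yaw=None,rpy=None):
    o=bot.get_obs(); A=R.from_euler("xyz",o["tcp_rot"],degrees=True)
    B=R.from_euler("xyz",rpy if rpy else [180,0,yaw],degrees=True)
    print("t",round(o["time"],2),"shift cm (old axes)",(A.inv().apply(np.array(p)-o["ee_pos"])*100).round(2),"(new axes)",(B.inv().apply(np.array(p)-o["ee_pos"])*100).round(2),"rotvec",np.degrees((A.inv()*B).as_rotvec()).round(2))
E
python3 - <<'E'
from h import *
import pickle
c=pickle.load(open("w1.pkl","rb"))
g=cv2.GaussianBlur(cv2.cvtColor(c["color"],cv2.COLOR_RGB2GRAY),(3,3),0)
for v in (170,200,230,260,290,320): print(v,g[v,215:330:3].tolist())
for u,v in [(238,150),(232,240),(226,340),(303,155),(287,325)]:
    print(u,v,onz(c,u,v,.116).round(4),onz(c,u,v,.07).round(4))
d=pickle.load(open("c0.pkl","rb"))["top"]
g=cv2.cvtColor(d["color"],cv2.COLOR_RGB2GRAY)
for v in (250,270,290,310,322): print(v,g[v,445:515:1].tolist())
go([.42,-.36,.27],0)
E
```

```text
170 [167, 166, 166, 165, 166, 164, 163, 165, 165, 99, 58, 57, 57, 58, 56, 56, 79, 79, 47, 56, 123, 125, 124, 106, 91, 85, 86, 85, 80, 103, 104, 71, 52, 62, 47, 64, 76, 87, 87]
200 [167, 165, 165, 164, 165, 146, 161, 164, 114, 56, 55, 54, 52, 52, 51, 52, 47, 40, 44, 56, 58, 57, 61, 79, 80, 82, 79, 89, 102, 97, 52, 50, 47, 51, 59, 78, 84, 81, 78]
230 [163, 165, 161, 147, 128, 153, 110, 81, 51, 50, 50, 49, 49, 48, 52, 45, 40, 44, 56, 55, 57, 70, 76, 76, 83, 85, 97, 100, 81, 48, 71, 45, 68, 74, 94, 94, 93, 95, 92]
260 [106, 108, 108, 108, 100, 101, 83, 50, 48, 48, 48, 47, 48, 51, 44, 39, 49, 67, 66, 66, 83, 88, 88, 89, 90, 116, 115, 66, 54, 57, 57, 71, 86, 85, 74, 72, 71, 103, 157]
290 [106, 108, 107, 98, 101, 91, 51, 47, 48, 49, 49, 48, 59, 48, 40, 53, 68, 65, 67, 68, 69, 70, 69, 77, 90, 83, 52, 63, 59, 125, 132, 130, 131, 131, 131, 130, 152, 164, 163]
320 [124, 120, 103, 100, 95, 53, 49, 50, 54, 89, 100, 99, 99, 109, 148, 163, 163, 164, 162, 162, 163, 160, 151, 162, 107, 132, 146, 163, 164, 164, 164, 164, 166, 165, 164, 163, 164, 164, 164]
238 150 [ 0.5909 -0.342   0.116 ] [ 0.5853 -0.
[... 1262 characters left out ...]
, 56, 108, 115, 109, 109, 112, 109, 112, 109, 115, 103, 79, 64, 33, 31, 38, 41, 34, 36, 67, 42, 34, 40, 39, 44, 37, 38, 41, 44, 42, 42, 35, 51, 110, 122, 114, 77, 35, 27, 39, 31, 42, 107, 57, 37, 38, 44, 28, 33, 93, 109, 111, 112, 106, 113, 112, 112, 107, 113, 107, 111]
322 [111, 106, 111, 110, 111, 110, 112, 110, 112, 110, 64, 105, 113, 111, 112, 112, 113, 113, 109, 116, 108, 103, 71, 38, 37, 34, 35, 33, 39, 67, 40, 37, 39, 35, 37, 43, 42, 46, 35, 46, 46, 39, 44, 113, 119, 114, 96, 43, 33, 29, 29, 28, 58, 80, 47, 33, 28, 32, 43, 110, 114, 114, 110, 106, 107, 106, 111, 111, 111, 109]
t 4.7 shift cm (old axes) [-11.81  -9.46  -1.6 ] (new axes) [-13.31  -6.89  -2.6 ] rotvec [-5.16  1.16 10.78]
```

arm_command(increments=[[-1,-6,-4.7,-0.8,-2.6,0.6,5.4],[-1,-6,-4.7,-0.8,-2.6,0.6,5.4],[-1,0,0,0,0,0,0]])

```text
time: 5.08
ee_pos: [0.4804, -0.3891, 0.268]
tcp_rot: [-178.6, 0.1, 3.5]
wrist_force: [0.0, -0.6, 1.1]
opening: 0.085
```

Run:
```python
from h import *
import pickle
c=cam("wrist"); pickle.dump(c,open("w2.pkl","wb"))
im=c["color"][:,:,::-1]; im=np.clip(255*(im/255.)**0.6,0,255).astype(np.uint8); cv2.imwrite("pics/w2.png",im)
go([.5,-.345,.2],1.8)
```

```text
t 5.12 shift cm (old axes) [ 2.04 -4.28  6.88] (new axes) [ 1.9  -4.5   6.77] rotvec [-1.33  0.03  1.75]
```

View pics/w2.png

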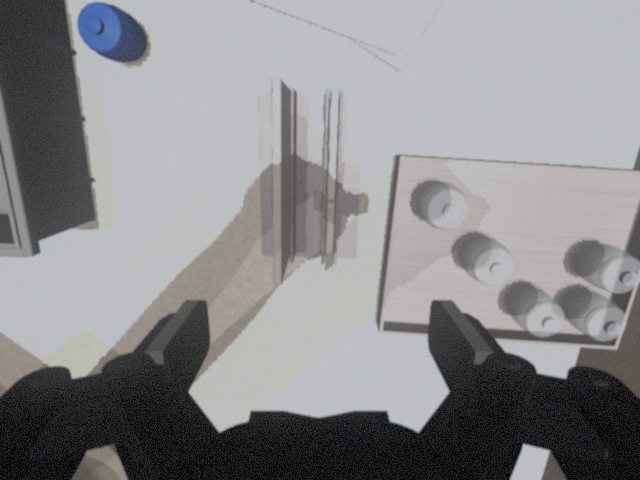

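The tall panel's top strip runs from (277,80) to (279,284) and the low one is at (333,90)–(330,268). Next I fit the strip edges.

Run:
```python
from h import *
import pickle
c=pickle.load(open("w2.pkl","rb"))
g=cv2.GaussianBlur(cv2.cvtColor(c["color"],cv2.COLOR_RGB2GRAY),(1,5),0)
L=[];Rr=[]
for v in range(95,280,15):
    s=g[v,264:296].astype(int); d=np.diff(s)
    print(v,s.tolist())
for u,v in [(277,80),(279,284)]: print(onz(c,u,v,.116).round(4))
print(c["origin"],c["attitude"])
```

```text
95 [156, 157, 155, 153, 151, 152, 144, 138, 145, 157, 158, 158, 159, 157, 158, 154, 126, 86, 61, 55, 57, 58, 57, 58, 57, 57, 73, 102, 119, 101, 70, 56]
110 [155, 156, 154, 153, 153, 152, 146, 139, 145, 156, 158, 156, 159, 156, 158, 152, 127, 84, 59, 55, 55, 55, 56, 56, 56, 60, 80, 116, 122, 94, 61, 57]
125 [154, 156, 158, 154, 153, 152, 153, 152, 152, 155, 157, 157, 158, 158, 157, 153, 127, 85, 58, 56, 56, 57, 56, 54, 57, 54, 71, 94, 107, 84, 56, 53]
140 [151, 153, 153, 150, 154, 153, 154, 149, 151, 154, 155, 156, 156, 156, 156, 153, 134, 86, 58, 53, 55, 54, 53, 55, 53, 55, 68, 96, 105, 80, 53, 59]
155 [150, 151, 154, 152, 151, 152, 150, 141, 132, 145, 157, 157, 155, 156, 156, 151, 133, 85, 57, 53, 53, 53, 53, 53, 51, 48, 54, 63, 65, 55, 42, 47]
170 [111, 95, 87, 85, 86, 84, 83, 81, 81, 91, 99, 100, 99, 103, 102, 96, 80, 61, 48, 47, 49, 47, 46, 50, 50, 46, 50, 53, 56, 48, 43, 43]
185 [81, 80, 84, 82, 82, 81, 80, 77, 78, 89, 96, 100, 101, 101, 100, 96, 82, 58, 50, 48, 46, 46, 44, 49, 47, 44, 46, 54, 53, 47, 40, 44]
200 [80, 77, 81, 80, 80, 82, 78, 73, 76, 87, 97, 99, 99, 97, 99, 96, 7
[... 204 characters left out ...]
 77, 77, 78, 83, 88, 86, 88, 88, 91, 98, 96, 99, 98, 98, 93, 80, 61, 49, 48, 46, 45, 47, 45, 45, 45, 51, 61, 58, 47, 40, 48]
245 [87, 91, 87, 89, 89, 89, 90, 87, 87, 86, 92, 96, 98, 100, 95, 93, 82, 64, 49, 48, 49, 49, 47, 48, 50, 47, 51, 62, 61, 44, 43, 50]
260 [115, 113, 114, 115, 116, 117, 116, 118, 113, 104, 107, 113, 113, 113, 111, 112, 97, 73, 53, 49, 50, 50, 50, 57, 77, 92, 85, 75, 71, 85, 107, 119]
275 [118, 121, 122, 124, 122, 119, 119, 116, 112, 102, 105, 111, 112, 112, 113, 110, 98, 76, 58, 72, 93, 111, 114, 109, 112, 120, 130, 140, 151, 156, 155, 155]
[ 0.5892 -0.3438  0.116 ]
[ 0.4057 -0.3512  0.116 ]
[ 0.55174479 -0.38854042  0.44888471] [-16.30053846   1.34426444 -86.48438229]
```

arm_command(increments=[[-1,0,0,0,-1.35,0,1.65],[-1,0.8,-2.2,3.5,0,0,0],[-1,0.8,-2.2,3.3,0,0,0],[-1,0,0,2,0,0,0],[-1,0,0,0,0,0,0]])

```text
time: 5.75
ee_pos: [0.4987, -0.3472, 0.1753]
tcp_rot: [-179.8, 0.3, 1.9]
wrist_force: [0.4, -0.0, -0.2]
opening: 0.0857
```

Run:
```python
from h import *
go([.4975,-.3465,.086],1.9)
o=bot.get_obs(); print(o["ee_pos"],o["tcp_rot"],o["q"])
```

```text
t 5.75 shift cm (old axes) [-0.07 -0.05  8.93] (new axes) [-0.12 -0.08  8.93] rotvec [-0.2   0.28  0.03]
[ 0.49869365 -0.34724492  0.17532965] [-179.79910693    0.27639383    1.92621907] [-3.48474271e+01  1.31635609e+01  1.73369465e+01  9.45150443e+01
 -4.54656302e-03  1.43226852e+02]
```

arm_command(increments=[[-1,-0.1,-0.1,0,-0.2,0.3,0],[-1,0,0,3,0,0,0],[-1,0,0,3,0,0,0],[-1,0,0,2.9,0,0,0],[-1,0,0,0,0,0,0],[0,0,0,0,0,0,0],[1,0,0,0,0,0,0],[1,0,0,0,0,0,0],[1,0,0,0,0,0,0],[1,0,0,0,0,0,0]], grip_force=60)

```text
time: 7.0
ee_pos: [0.4963, -0.3461, 0.0862]
tcp_rot: [180.0, -0.0, 1.8]
wrist_force: [-0.5, 1.2, -1.0]
opening: 0.0002
```

arm_command(increments=[[1,0,0,0,0,0,0],[1,0,0,0,0,0,0]])

```text
time: 7.25
ee_pos: [0.4962, -0.3461, 0.0861]
tcp_rot: [180.0, -0.0, 1.8]
wrist_force: [1.1, 0.5, 0.6]
opening: 0.0
```

The opening is 0, so the fingers missed the panel. I'll look.

Run:
```python
from h import *
a=cam("side"); w=cam("wrist")
f=lambda x: np.clip(255*(x[:,:,::-1]/255.)**0.6,0,255).astype(np.uint8)
A=cv2.resize(f(a["color"])[250:430,330:530],None,fx=2,fy=2)
B=f(w["color"])[0:360,100:500]
print(A.shape,B.shape)
cv2.imwrite("pics/m.png",np.hstack([A,B]))
```

```text
(360, 400, 3) (360, 400, 3)
```

View pics/m.png

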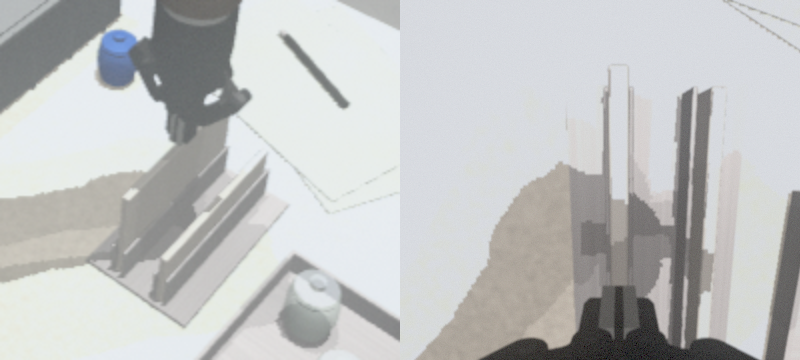

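Run:
```python
from h import *
o=bot.get_obs(); print(o["ee_pos"],o["tcp_rot"],o["q"],o["opening"],o["wrist_force"])
a=cam("side");w=cam("wrist")
for n,p in dict(tcp=o["ee_pos"],tcp116=[.4962,-.3461,.116],pA=[.405,-.3496,.116],pB=[.590,-.3434,.116],pAlow=[.405,-.3496,.044]).items():
    s=np.array(proj(a,p)); q=np.array(proj(w,p)); print(n,s.round(1),"crop",((s-[330,250])*2).round(1),"wrist",q.round(1),"crop",(q-[100,0]).round(1))
print(w["origin"],w["attitude"])
```

```text
[ 0.49620198 -0.34608854  0.08605827] [ 1.79996606e+02 -1.70616162e-02  1.83604943e+00] [-3.48988134e+01  1.16869641e+01  5.74147722e+00  8.40388097e+01
  7.48472102e-03  1.43265139e+02] 0.00011332222999584729 [-0.81474809 -0.95155083  0.88013733]
tcp [417.8 332.1] crop [175.7 164.1] wrist [319.3 272.4] crop [219.3 272.4]
tcp116 [419.1 321.8] crop [178.3 143.6] wrist [319.5 297.1] crop [219.5 297.1]
pA [392.1 348.6] crop [124.1 197.3] wrist [320.4 460.2] crop [220.4 460.2]
pB [444.6 297.1] crop [229.3  94.2] wrist [320.7  66.9] crop [220.7  66.9]
pAlow [390.  372.8] crop [120.  245.7] wrist [319.9 372.5] crop [219.9 372.5]
[ 0.56704524 -0.34327849  0.26707951] [-1.62069027e+01 -2.75614289e-02 -8.81374756e+01]
```

Run:
```python
from h import *
a=cam("side"); w=cam("wrist")
f=lambda x: np.clip(255*(x[:,:,::-1]/255.)**0.6,0,255).astype(np.uint8)
A=cv2.resize(f(a["color"])[280:355,380:455],(400,400),interpolation=cv2.INTER_CUBIC)
B=cv2.resize(f(w["color"])[240:400,240:400],(400,400),interpolation=cv2.INTER_CUBIC)
cv2.imwrite("pics/m2.png",np.hstack([A,B]))
```

```text
(no output)
```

View pics/m2.png

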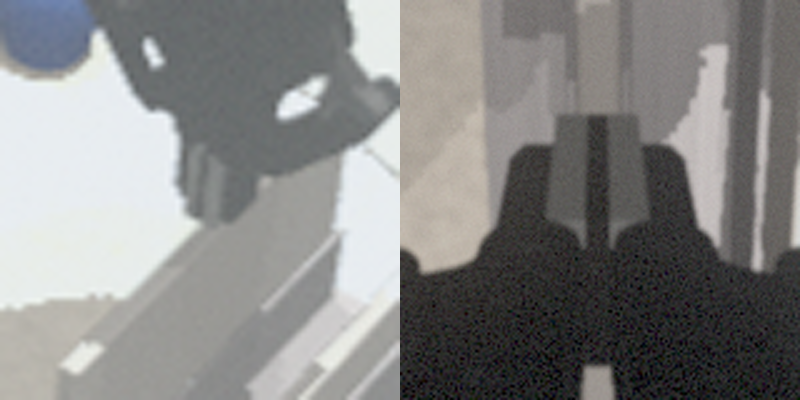

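Both views show the shut fingertips at the panel's top edge: (420,321) in the side view, which is z≈0.116. The reported TCP is at 0.086, so the real tips are about 30 mm behind it. I'll open partly, go lower while watching the force, and close again.

arm_command(increments=[[0.2,0,0,-1.5,0,0,0],[0.2,0,0,0,0,0,0],[0.2,0,0,0,0,0,0],[0.2,0,0,0,0,0,0],[0.2,0,0,1.5,0,0,0],[0.2,0,0,1,0,0,0],[0.2,0,0,1,0,0,0]], grip_force=60)

```text
time: 8.43
ee_pos: [0.4959, -0.3458, 0.0647]
tcp_rot: [-180.0, 0.0, 1.8]
wrist_force: [0.1, 0.4, -0.5]
opening: 0.034
```

arm_command(increments=[[0.2,0,0,0.3,0,0,0],[0.2,0,0,0,0,0,0],[1,0,0,0,0,0,0],[1,0,0,0,0,0,0],[1,0,0,0,0,0,0],[1,0,0,0,0,0,0]])

```text
time: 9.18
ee_pos: [0.4965, -0.3463, 0.0638]
tcp_rot: [180.0, -0.1, 1.8]
wrist_force: [-0.0, 0.0, 5.1]
opening: 0.0062
```

arm_command(increments=[[1,0,0,-1,0,0,0],[1,0,0,-2,0,0,0],[1,0,0,-3,0,0,0],[1,0,0,-3,0,0,0],[1,0,0,-3,0,0,0],[1,0,0,-3,0,0,0],[1,0,0,-3,0,0,0],[1,0,0,-2,0,0,0],[1,0,0,0,0,0,0],[1,0,0,0,0,0,0]], grip_force=80)

```text
time: 10.42
ee_pos: [0.4961, -0.3459, 0.2619]
tcp_rot: [-180.0, 0.0, 1.8]
wrist_force: [-0.3, 0.3, -2.2]
opening: 0.0056
```

Run:
```python
from h import *
import pickle
a=cam("side"); t=cam("top"); pickle.dump(dict(side=a,top=t),open("c3.pkl","wb"))
f=lambda x: np.clip(255*(x[:,:,::-1]/255.)**0.6,0,255).astype(np.uint8)
A=cv2.resize(f(a["color"])[180:430,230:480],(400,400),interpolation=cv2.INTER_CUBIC)
B=cv2.resize(f(t["color"])[150:250,230:430],(800,400),interpolation=cv2.INTER_CUBIC)[:,0:400]
cv2.imwrite("pics/m3.png",np.hstack([A,B]))
o=bot.get_obs(); print(o["ee_pos"],o["tcp_rot"],o["opening"],o["wrist_force"],o["torque"])
```

```text
[ 0.49586522 -0.34585621  0.26172688] [-1.79933739e+02  7.58679113e-02  1.83790538e+00] 0.005329484184814341 [-0.17055047 -0.63234859 -2.38748921] [-0.03137369  0.03103317  0.03274414]
```

View pics/m3.png

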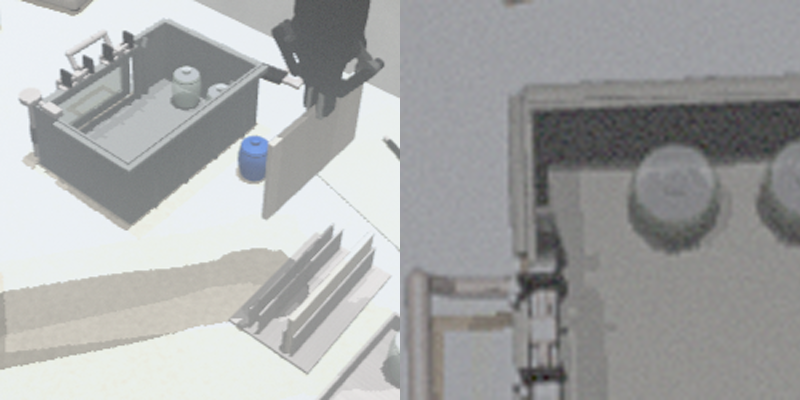

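The panel is gripped and hanging upright, and the low divider is still in the sorter. Next I fit the tote's rim lines in the top and side views.

Run:
```python
from h import *
import pickle
t=pickle.load(open("c0.pkl","rb"))["top"]
u0,v0=230,150
g=cv2.cvtColor(t["color"],cv2.COLOR_RGB2GRAY)[v0:345,u0:390]
g=cv2.resize(g,None,fx=4,fy=4,interpolation=cv2.INTER_CUBIC)
L=cv2.createLineSegmentDetector().detect(g)[0][:,0]
o=[]
for a in L:
    n=np.hypot(a[2]-a[0],a[3]-a[1])
    if n<110: continue
    p=(a+.5)/4-.5+[u0,v0,u0,v0]
    P,Q=onz(t,p[0],p[1],.12),onz(t,p[2],p[3],.12)
    o.append((P[:2].round(4),Q[:2].round(4),p.round(1)))
for x in o: print(*x)
for uv in [(354,200.5),(354,210.6),(354,220.5),(267,209)]: print(uv,onz(t,*uv,.117).round(4))
```

```text
[ 0.7226 -0.0922] [ 0.4313 -0.1011] [355.4 172.3 363.8 315.4]
[0.7147 0.099 ] [ 0.7205 -0.0914] [262.6 177.  355.1 173.4]
[0.6369 0.0972] [0.7168 0.0995] [263.4 214.2 262.4 176. ]
[0.6546 0.1113] [0.7215 0.1117] [256.5 205.7 256.4 173.8]
(354, 200.5) [ 0.664  -0.0879  0.117 ]
(354, 210.6) [ 0.6429 -0.0874  0.117 ]
(354, 220.5) [ 0.6224 -0.0869  0.117 ]
(267, 209) [0.6482 0.0902 0.117 ]
```

arm_command(increments=[[1,0.6,-2.4,0,0,0,-5],[1,1.5,-4.6,0,0,0,0],[1,1.5,-5.3,0,0,0,0],[1,1.5,-5.3,0,0,0,0],[1,1.5,-5.3,0,0,0,0],[1,1.5,-5.3,0,0,0,0],[1,1.3,-4,0,0,0,0],[1,0.5,-2,0,0,0,-5],[1,0,0,0,0,0,-10],[1,0,0,0,0,0,-10]])

```text
time: 11.78
ee_pos: [0.5555, 0.0054, 0.2621]
tcp_rot: [-180.0, 0.1, 32.2]
wrist_force: [-0.3, -1.2, -2.0]
opening: 0.0055
```

arm_command(increments=[[1,0,0,0,0,0,-10],[1,0,0,0,0,0,-10],[1,0,0,0,0,0,-10],[1,0,0,0,0,0,-10],[1,0,0,0,0,0,-10],[1,0,0,0,0,0,-10],[1,0,0,0,0,0,0],[1,0,0,0,0,0,0]])

```text
time: 12.78
ee_pos: [0.5557, 0.0049, 0.2627]
tcp_rot: [-180.0, 0.0, 91.6]
wrist_force: [-0.6, -0.4, -1.5]
opening: 0.0057
```

Run:
```python
from h import *
import pickle
w=cam("wrist"); pickle.dump(w,open("w4.pkl","wb"))
im=np.clip(255*(w["color"][:,:,::-1]/255.)**0.6,0,255).astype(np.uint8)
cv2.imwrite("pics/w4.png",im)
print(w["origin"],w["attitude"])
go([.58,0,.26],91.75)
o=bot.get_obs(); print(o["ee_pos"],o["tcp_rot"],o["opening"],o["q"])
for y in (-.096,.096):
  for x in (.07,.08,.09):
    a=np.radians(1.75); print(x,y,np.round(proj(w,[.5716+x*np.cos(a)-y*np.sin(a),-.0008+x*np.sin(a)+y*np.cos(a),.117]),1))
```

```text
[0.55381777 0.07626366 0.44367762] [-16.22613796   0.04326743   1.64247251]
t 12.82 shift cm (old axes) [-0.56  2.41  0.28] (new axes) [-0.56  2.41  0.28] rotvec [-0.01  0.   -0.1 ]
[0.55573408 0.00490231 0.26282797] [-1.79994793e+02  3.78892512e-03  9.16531273e+01] 0.005221385026201358 [ 5.07675434e-01  8.10073443e+00  2.13936071e+01  1.03298003e+02
 -3.89225189e-03  8.88545485e+01]
0.07 -0.096 [406.7 315.9]
0.08 -0.096 [416.9 315.9]
0.09 -0.096 [427.2 315.9]
0.07 0.096 [421.6 107.4]
0.08 0.096 [433.6 107.4]
0.09 0.096 [445.7 107.4]
```

View pics/w4.png

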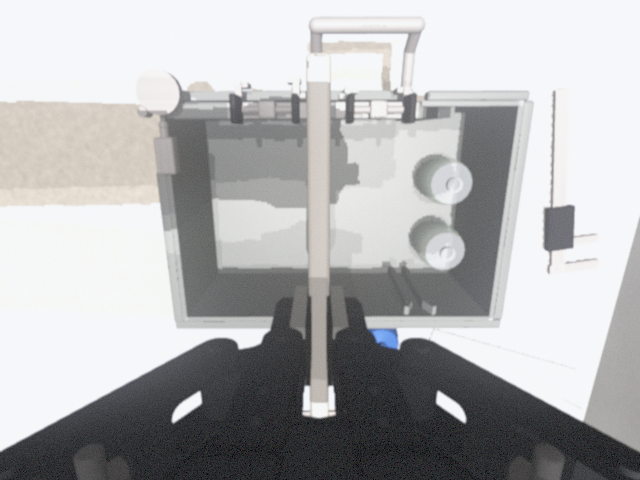

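The wrist view shows the tote from near. The -y guide's flared ribs have their mouths at about (408,310) and (434,312), and the +y guide is at about (445,112). The safety tabs are at (236,108) and (296,108), the main tabs at (351,108) and (409,108). I'll enlarge the guides to centre on them.

Run:
```python
from h import *
import pickle
t=pickle.load(open("w4.pkl","rb"))
g=cv2.resize(cv2.cvtColor(t["color"],cv2.COLOR_RGB2GRAY),None,fx=3,fy=3,interpolation=cv2.INTER_CUBIC)
L=cv2.createLineSegmentDetector().detect(g)[0][:,0]
for a in L:
    n=np.hypot(a[2]-a[0],a[3]-a[1])
    p=(a+.5)/3-.5
    big=n>200 and min(p[1],p[3])>80 and max(p[1],p[3])<335
    gd=n>24 and 380<min(p[0],p[2])<460 and (250<min(p[1],p[3])<318 or max(p[1],p[3])<122 and min(p[1],p[3])>98)
    if big or gd:
        print("big" if big else "gd",p.round(1),onz(t,p[0],p[1],.12)[:2].round(4),onz(t,p[2],p[3],.12)[:2].round(4))
f=np.clip(255*(t["color"][:,:,::-1]/255.)**0.6,0,255).astype(np.uint8)
A=cv2.resize(f[255:325,375:455],None,fx=5,fy=5,interpolation=cv2.INTER_CUBIC)
B=cv2.resize(f[85:155,400:480],None,fx=5,fy=5,interpolation=cv2.INTER_CUBIC)
cv2.imwrite("pics/w4z.png",np.hstack([A,B]))
```

```text
gd [404.2 110.1 401.6 101.2] [0.6237 0.0946] [0.6209 0.1014]
big [555.2  89.9 552.5 205.7] [0.745  0.1137] [0.7623 0.0185]
big [166.2 256.1 155.9 173.5] [ 0.4165 -0.0385] [0.4141 0.0368]
gd [400.8 101.3 386.5 101.7] [0.6203 0.1014] [0.6087 0.1007]
gd [387.  117.2 400.3 117.8] [0.61   0.0886] [0.6211 0.0885]
big [517.8 106.  488.6 315.9] [0.7168 0.1005] [ 0.7227 -0.0908]
big [209.9 179.8 217.2 267.7] [0.4605 0.0326] [ 0.463  -0.0487]
big [186.6 315.7 170.7 174.8] [ 0.431 -0.099] [0.4268 0.036 ]
big [422.4 105.7 517.  105.4] [0.6384 0.0985] [0.716  0.1009]
gd [416.5 117.7 424.9 117. ] [0.6345 0.0889] [0.6414 0.0897]
gd [453.1 267.7 463.8 257.1] [ 0.6821 -0.0423] [ 0.6905 -0.0316]
gd [449.4 117.  415.3 120.7] [0.6617 0.0903] [0.6337 0.0866]
big [487.8 316.  365.3 316. ] [ 0.722  -0.0909] [ 0.6037 -0.0943]
gd [435.2 313.6 436.1 305.6] [ 0.671  -0.0898] [ 0.6708 -0.0813]
gd [445.  269.6 453.  267.2] [ 0.6748 -0.0443] [ 0.6819 -0.0417]
big [271.5 316.2 187.4 316.5] [ 0.5131 -0.0972] [ 0.4317 -0.0999]
gd [429.4 265.4 439.3 269.3] [ 0.6598 -0.0406] [ 0.6694 -0.0443]
gd [418.2 115.3 419.  101
[... 328 characters left out ...]
934] [0.6216 0.094 ]
big [430.7  90.  527.   89.9] [0.6438 0.1107] [0.722 0.113]
gd [408.6 267.9 421.5 267.9] [ 0.6408 -0.0437] [ 0.6528 -0.0433]
gd [424.6 257.  429.9 264.5] [ 0.6544 -0.0326] [ 0.6602 -0.0398]
big [429.9  98.4 517.8  98.1] [0.6439 0.1043] [0.7157 0.1065]
gd [422.1 115.7 422.8 106.6] [0.6389 0.0907] [0.6388 0.0978]
gd [450.6 106.9 449.6 116.6] [0.6616 0.0982] [0.6618 0.0906]
big [517.4 100.9 427.8 100.8] [0.7157 0.1044] [0.6424 0.1024]
gd [425.6 116.9 425.9 107.4] [0.642  0.0898] [0.6414 0.0972]
gd [437.6 108.2 437.  116.6] [0.6511 0.0969] [0.6514 0.0903]
gd [388.6 105.  400.3 104.9] [0.6106 0.0982] [0.6202 0.0986]
gd [401.1 107.1 389.  107.3] [0.621  0.0968] [0.6111 0.0964]
```

View pics/w4z.png

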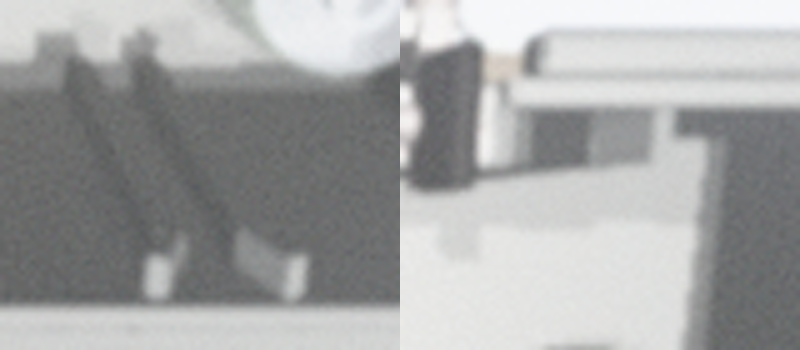

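Run:
```python
from h import *
import pickle
t=pickle.load(open("w4.pkl","rb"))
g=cv2.cvtColor(t["color"],cv2.COLOR_RGB2GRAY)
print(g[40:100:2,318].tolist()); print(g[370:430:2,320].tolist())
for v in (54,80,384,416): print(v,onz(t,319,v,.3145).round(4),onz(t,319,v,.2).round(4))
for v in (150,250): 
    print(g[v,300:340].tolist())
for u,v in [(318.5,150),(319,250)]: print(onz(t,u,v,.3145).round(4))
go([.6535,.0017,.26],91.75)
```

```text
[151, 146, 150, 150, 149, 148, 173, 224, 234, 243, 243, 245, 242, 242, 243, 243, 242, 242, 243, 242, 238, 191, 185, 187, 185, 183, 186, 180, 185, 185]
[127, 133, 131, 124, 132, 148, 154, 155, 152, 155, 156, 154, 153, 156, 155, 159, 188, 241, 242, 242, 242, 242, 242, 232, 80, 17, 14, 13, 13, 12]
54 [0.5532 0.0996 0.3145] [0.5527 0.1202 0.2   ]
80 [0.5534 0.092  0.3145] [0.5531 0.1059 0.2   ]
384 [ 0.5568 -0.0232  0.3145] [ 0.5594 -0.1113  0.2   ]
416 [ 0.5572 -0.039   0.3145] [ 0.5602 -0.1411  0.2   ]
[110, 112, 107, 109, 114, 113, 113, 119, 142, 158, 172, 176, 177, 177, 177, 178, 180, 182, 178, 176, 179, 184, 181, 182, 181, 184, 177, 167, 154, 139, 115, 111, 114, 115, 117, 113, 115, 109, 116, 113]
[180, 180, 180, 182, 183, 173, 152, 121, 116, 144, 161, 169, 176, 182, 177, 177, 179, 179, 179, 176, 180, 182, 179, 178, 181, 176, 171, 158, 153, 143, 164, 177, 183, 186, 184, 185, 184, 184, 178, 183]
[0.5539 0.07   0.3145]
[0.5551 0.0344 0.3145]
t 12.82 shift cm (old axes) [-0.6   9.76  0.28] (new axes) [-0.62  9.76  0.28] rotvec [-0.01  0.   -0.1 ]
```

arm_command(increments=[[1,-0.2,2.5,0,0,0,-0.1],[1,-0.2,4.7,0,0,0,0],[1,-0.2,2.5,0,0,0,0],[1,0,0,3,0,0,0],[1,0,0,3,0,0,0],[1,0,0,1,0,0,0],[1,0,0,0,0,0,0],[1,0,0,0,0,0,0]])

```text
time: 13.82
ee_pos: [0.6534, 0.0022, 0.1948]
tcp_rot: [179.9, 0.0, 91.9]
wrist_force: [0.5, -0.1, -2.1]
opening: 0.0056
```

Run:
```python
from h import *
go([.6535,.0014,.17],91.75)
o=bot.get_obs(); print(o["ee_pos"],o["tcp_rot"],o["opening"],o["q"],o["wrist_force"])
```

```text
t 13.82 shift cm (old axes) [-0.08  0.    2.48] (new axes) [-0.08  0.01  2.48] rotvec [0.14 0.01 0.16]
[0.65339944 0.00216664 0.19476795] [1.79863502e+02 7.07423318e-03 9.19128134e+01] 0.005648417568290541 [ 1.91458362e-01  1.99659212e+01  2.79056369e+01  9.78030669e+01
 -2.97079229e-03  8.82786330e+01] [ 0.53256062 -0.08240042 -2.08003313]
```

arm_command(increments=[[1,-0.1,0,1,0,0,0],[1,0,0,1,0,0,0],[1,0,0,1,0,0,0],[1,0,0,1,0,0,0],[1,0,0,0,0,0,0]])

```text
time: 14.45
ee_pos: [0.6526, 0.0012, 0.1519]
tcp_rot: [-179.9, 0.0, 91.9]
wrist_force: [0.5, 0.3, -1.6]
opening: 0.0056
```

arm_command(increments=[[1,0,0,1,0,0,0],[1,0,0,1,0,0,0],[1,0,0,1,0,0,0],[1,0,0,0,0,0,0]])

```text
time: 14.95
ee_pos: [0.6526, 0.0011, 0.1219]
tcp_rot: [-179.9, 0.0, 91.9]
wrist_force: [0.2, -0.3, -1.7]
opening: 0.0058
```

Below the flare with no side force. Going on down.

arm_command(increments=[[1,0,0,1,0,0,0],[1,0,0,1,0,0,0],[1,0,0,1,0,0,0],[1,0,0,1,0,0,0],[1,0,0,1,0,0,0],[1,0,0,0.4,0,0,0],[1,0,0,0,0,0,0]])

```text
time: 15.82
ee_pos: [0.653, 0.0011, 0.0689]
tcp_rot: [-180.0, 0.0, 91.9]
wrist_force: [0.1, -0.2, -1.6]
opening: 0.0058
```

arm_command(increments=[[1,0,0,0.3,0,0,0],[1,0,0,0.2,0,0,0],[1,0,0,0.1,0,0,0],[1,0,0,0,0,0,0]])

```text
time: 16.32
ee_pos: [0.6534, 0.0011, 0.0638]
tcp_rot: [179.9, 0.0, 91.9]
wrist_force: [-0.8, 0.4, 5.2]
opening: 0.0057
```

The panel bottomed out at z=0.0638 with 5 N up, the same height and force as when it stood in the sorter, so it is home. Next I release, lift, and work out the catch positions.

arm_command(increments=[[0.5,0,0,0,0,0,0],[0.3,0,0,0,0,0,0],[0.3,0,0,0,0,0,0],[0.3,0,0,0,0,0,0],[0.3,0,0,-2,0,0,0],[-0.6,0,0,-4,0,0,0],[-0.6,0,0,-5,0,0,0],[-0.6,0,0,0,0,0,0]], grip_force=40)

```text
time: 17.32
ee_pos: [0.6547, 0.0012, 0.1779]
tcp_rot: [179.6, 0.0, 91.9]
wrist_force: [0.8, -0.7, 0.1]
opening: 0.0684
```

Run:
```python
from h import *
import pickle
t=pickle.load(open("w4.pkl","rb"))
g=cv2.cvtColor(t["color"],cv2.COLOR_RGB2GRAY)
m=(g<45).astype(np.uint8); m[:85]=0; m[130:]=0; m[:,:220]=0; m[:,425:]=0
n,l,s,c=cv2.connectedComponentsWithStats(m)
a=np.radians(1.75);Rt=np.array([[np.cos(a),-np.sin(a)],[np.sin(a),np.cos(a)]]);O=np.array([.574,.0007])
for i in range(1,n):
    if s[i,4]>40:
        P=onz(t,*c[i],.14); print(s[i].tolist(),c[i].round(1),P.round(4),"tote",(Rt.T@(P[:2]-O)).round(4))
for x in (232,301,349,415): print(x,(Rt.T@(onz(t,x,108,.14)[:2]-O)).round(4))
go([.6,.1,.2],91.75); print(bot.get_obs()["ee_pos"])
w=cam("wrist"); pickle.dump(w,open("w5.pkl","wb")); im=np.clip(255*(w["color"][:,:,::-1]/255.)**0.6,0,255).astype(np.uint8)
cv2.imwrite("pics/w5.png",im)
```

```text
232 [-0.0849  0.0931]
301 [-0.0316  0.093 ]
349 [0.0055 0.093 ]
415 [0.0565 0.0929]
t 17.32 shift cm (old axes) [10.06 -5.12 -2.25] (new axes) [10.05 -5.17 -2.21] rotvec [0.42 0.02 0.19]
[0.65472229 0.00117002 0.17791575]
```

View pics/w5.png

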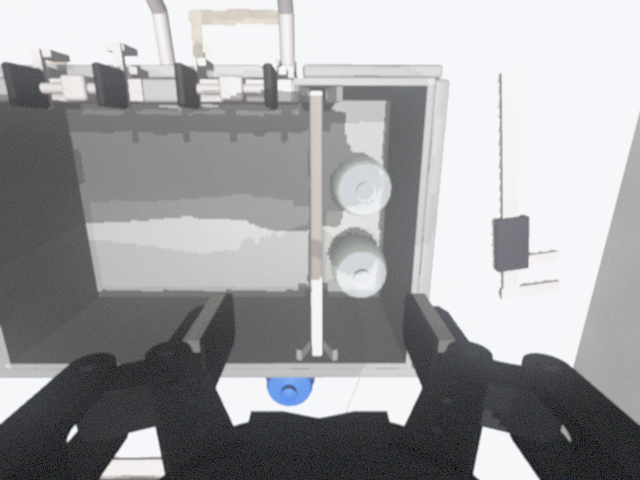

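The tall divider is seated in both guides, with its ends at (316,95) and (317,350), below the rim, and the jars are untouched. I have one view left, so I continue with numbers only.

```bash
cat >> h.py <<'E'
_a=np.radians(1.75);Rt=np.array([[np.cos(_a),-np.sin(_a)],[np.sin(_a),np.cos(_a)]]);O=np.array([.574,.0007])
W=lambda x,y,z: np.r_[O+Rt@[x,y],z]
T=lambda P: np.r_[Rt.T@(np.array(P)[:2]-O),P[2]].round(4)
E
python3 - <<'E'
from h import *
import pickle
t=pickle.load(open("w5.pkl","rb"))
g=cv2.cvtColor(t["color"],cv2.COLOR_RGB2GRAY)
print("sampl",g[55:120:3,187].tolist(),g[55:120:3,271].tolist(), g[70,170:285:3].tolist())
m=(g<70).astype(np.uint8); m[:50]=0; m[115:]=0; m[:,285:]=0
n,l,s,c=cv2.connectedComponentsWithStats(m)
for i in range(1,n):
    if s[i,4]>100:
        x,y,w,h,_=s[i]; print(s[i].tolist(),[T(onz(t,*q,.146)) .tolist()for q in((x,y),(x+w,y),(x,y+h),(x+w,y+h))])
for n,x in(("main",.031),("safety",-.059)): print(n,W(x,.095,.1))
E
```

```text
sampl [243, 242, 241, 233, 67, 52, 50, 46, 46, 46, 45, 45, 40, 41, 42, 41, 37, 42, 79, 78, 80, 77] [242, 242, 243, 144, 56, 57, 60, 57, 62, 59, 56, 58, 43, 50, 47, 41, 49, 43, 66, 106, 84, 80] [206, 189, 59, 70, 52, 49, 51, 51, 85, 99, 77, 73, 94, 130, 132, 202, 212, 215, 215, 218, 216, 215, 218, 217, 217, 207, 208, 210, 210, 215, 215, 116, 63, 70, 50, 131, 166, 240, 241]
[0, 63, 141, 52, 3778] [[-0.0857, 0.1027, 0.146], [-0.0123, 0.103, 0.146], [-0.0918, 0.0769, 0.146], [-0.0157, 0.0772, 0.146]]
[175, 64, 26, 46, 855] [[0.0054, 0.1027, 0.146], [0.019, 0.1027, 0.146], [0.003, 0.0798, 0.146], [0.017, 0.0799, 0.146]]
[222, 65, 63, 45, 579] [[0.0299, 0.1023, 0.146], [0.063, 0.1025, 0.146], [0.0284, 0.0799, 0.146], [0.0625, 0.0801, 0.146]]
main [0.60208438 0.09660239 0.1       ]
safety [0.51212636 0.09385392 0.1       ]
```

arm_command(increments=[[-0.6,3,-1.6,0,0.3,0,0.2],[-0.6,3.2,-1.7,0,0,0,0],[-0.6,3.1,-1.7,0,0,0,0],[-0.6,0,0,1.5,0,0,0],[-0.6,0,0,0,0,0,0],[-0.6,0,0,0,0,0,0]], grip_force=30)

```text
time: 18.12
ee_pos: [0.6002, 0.0917, 0.1576]
tcp_rot: [-179.7, 0.0, 91.7]
wrist_force: [-0.0, 1.3, -0.3]
opening: 0.0681
```

Run:
```python
from h import *
go([.6022,.0931,.089],91.75); o=bot.get_obs();print(o["ee_pos"],o["tcp_rot"],o["opening"],o["q"])
```

```text
t 18.12 shift cm (old axes) [0.14 0.24 6.86] (new axes) [0.13 0.2  6.86] rotvec [-0.34  0.02 -0.07]
[0.60021114 0.09170566 0.15761889] [-1.79658621e+02  1.98978390e-02  9.16846819e+01] 0.06809606778463104 [8.67537964e+00 1.27711375e+01 1.49062595e+01 9.24763853e+01
 2.17988569e-02 9.69906921e+01]
```

arm_command(increments=[[-0.6,0.1,0.2,1.5,0,0,0],[-0.6,0,0,2,0,0,0],[-0.6,0,0,2,0,0,0],[-0.6,0,0,0,0,0,0]])

```text
time: 18.62
ee_pos: [0.6009, 0.0931, 0.1009]
tcp_rot: [-179.5, 0.0, 91.7]
wrist_force: [0.8, -0.6, -0.5]
opening: 0.0686
```

arm_command(increments=[[-0.6,0,0,1,0,0,0],[-0.6,0,0,0.3,0,0,0],[-0.6,0,0,0,0,0,0]])

```text
time: 19.0
ee_pos: [0.6018, 0.0936, 0.0903]
tcp_rot: [-179.7, 0.0, 91.7]
wrist_force: [0.6, -0.3, 0.3]
opening: 0.0683
```

arm_command(increments=[[-0.1,0,0,0,0,0,0],[0.1,0,0,0,0,0,0],[0.3,0,0,0,0,0,0],[0.3,0,0,0,0,0,0],[0.3,0,0,0,0,0,0],[0.3,0,0,0,0,0,0]])

```text
time: 19.75
ee_pos: [0.6017, 0.0937, 0.0918]
tcp_rot: [-179.8, -0.0, 91.7]
wrist_force: [-4.9, -1.2, 7.8]
opening: 0.0297
```

Run:
```python
from h import *
import pickle
print(bot.get_obs()["opening"])
t=cam("top"); s=cam("side"); c=pickle.load(open("c3.pkl","rb")); pickle.dump(dict(top=t,side=s),open("c6.pkl","wb"))
# handle bar outer silhouette in top view before / now
for n,k in(("before",c["top"]),("now",t)):
    g=cv2.cvtColor(k["color"],cv2.COLOR_RGB2GRAY)
    for v in (222,230,240,250,260,265): print(n,v,g[v,226:246].tolist())
```

```text
0.02971108930851921
before 222 [118, 116, 121, 116, 116, 86, 92, 108, 121, 104, 82, 49, 59, 54, 59, 65, 59, 67, 102, 104]
before 230 [118, 118, 116, 119, 118, 101, 86, 106, 117, 101, 85, 58, 75, 91, 87, 89, 88, 92, 94, 89]
before 240 [117, 119, 117, 115, 118, 120, 86, 101, 116, 112, 91, 66, 79, 89, 92, 117, 117, 119, 121, 116]
before 250 [119, 115, 115, 117, 121, 116, 83, 97, 116, 114, 93, 70, 65, 80, 91, 117, 119, 120, 115, 118]
before 260 [114, 119, 118, 117, 116, 116, 93, 87, 94, 96, 83, 67, 56, 61, 71, 66, 59, 68, 70, 109]
before 265 [116, 119, 111, 119, 122, 115, 115, 118, 117, 117, 121, 96, 90, 94, 96, 94, 90, 96, 92, 89]
now 222 [113, 113, 112, 106, 112, 111, 113, 111, 117, 114, 115, 111, 117, 108, 112, 114, 112, 114, 111, 115]
now 230 [110, 109, 112, 112, 109, 117, 112, 112, 111, 115, 113, 109, 111, 112, 111, 111, 116, 112, 111, 113]
now 240 [110, 114, 112, 110, 108, 114, 113, 106, 113, 110, 112, 114, 114, 112, 109, 113, 111, 111, 116, 114]
now 250 [114, 113, 113, 113, 114, 113, 110, 114, 112, 108, 113, 114, 114, 110, 112, 114, 112, 113, 112, 114]
now 260 [114, 111, 115, 112, 113, 112, 111, 110, 116, 112, 110, 109, 111, 114, 112, 116, 111, 114, 110, 110]
now 265 [111, 111, 112, 111, 115, 108, 116, 115, 110, 109, 116, 109, 112, 110, 114, 114, 112, 112, 109, 111]
```

Run:
```python
from h import *
import pickle
c=pickle.load(open("c6.pkl","rb")); g=cv2.cvtColor(c["top"]["color"],cv2.COLOR_RGB2GRAY)
for v in (210,220,230,240,250,260): print(v,g[v,200:275].tolist())
```

```text
210 [115, 111, 110, 112, 110, 117, 109, 119, 112, 76, 52, 103, 104, 104, 107, 109, 107, 110, 112, 109, 110, 112, 110, 111, 113, 112, 116, 112, 112, 111, 113, 110, 115, 115, 112, 113, 113, 113, 113, 113, 114, 111, 113, 115, 113, 113, 116, 112, 113, 114, 112, 111, 116, 110, 113, 113, 105, 112, 110, 110, 106, 104, 103, 104, 99, 98, 93, 95, 59, 108, 113, 112, 108, 116, 118]
220 [111, 115, 111, 116, 112, 112, 114, 110, 114, 115, 112, 53, 41, 63, 85, 98, 100, 106, 106, 108, 108, 114, 102, 112, 107, 112, 109, 109, 115, 111, 115, 113, 110, 112, 109, 112, 113, 113, 111, 116, 112, 114, 112, 109, 108, 115, 111, 116, 114, 109, 110, 113, 108, 115, 111, 112, 114, 111, 114, 114, 114, 112, 108, 109, 111, 109, 107, 108, 101, 94, 77, 108, 107, 116, 107]
230 [112, 110, 111, 113, 107, 111, 112, 108, 110, 112, 111, 113, 108, 55, 59, 100, 103, 104, 108, 109, 101, 107, 109, 108, 112, 108, 110, 109, 112, 112, 109, 117, 112, 112, 111, 115, 113, 109, 111, 112, 111, 111, 116, 112, 111, 113, 117, 119, 112, 110, 116, 111, 112, 112, 114, 115, 110, 112, 111, 113, 109, 110, 117, 108, 111, 109, 111, 105, 107, 105, 9
[... 430 characters left out ...]
80, 78, 78, 85, 89, 94, 93, 96, 103, 101, 104, 105, 105, 108, 107, 107, 112, 108, 111, 114, 113, 113, 113, 114, 113, 110, 114, 112, 108, 113, 114, 114, 110, 112, 114, 112, 113, 112, 114, 113, 112, 112, 112, 113, 114, 113, 112, 110, 116, 113, 109, 113, 111, 111, 114, 113, 109, 114, 107, 110, 109, 113, 112, 107, 106, 105, 103, 105]
260 [111, 117, 110, 116, 117, 114, 70, 71, 72, 82, 84, 88, 87, 94, 98, 97, 102, 98, 110, 106, 102, 104, 106, 109, 109, 108, 114, 111, 115, 112, 113, 112, 111, 110, 116, 112, 110, 109, 111, 114, 112, 116, 111, 114, 110, 110, 114, 112, 114, 115, 108, 110, 113, 112, 117, 108, 112, 113, 110, 115, 115, 106, 108, 111, 113, 113, 109, 116, 108, 108, 108, 110, 109, 107, 107]
```

arm_command(increments=[[0,0,0,0,0,0,0],[-0.6,0,0,0,0,0,0],[-0.6,0,0,0,0,0,0],[-0.6,0,0,-3,0,0,0],[-0.6,0,0,-4,0,0,0],[-0.6,0,0,-3,0,0,0],[-0.6,0,0,0,0,0,0]])

```text
time: 20.72
ee_pos: [0.6035, 0.0938, 0.1931]
tcp_rot: [-180.0, -0.0, 91.7]
wrist_force: [-0.3, 0.1, -0.0]
opening: 0.0684
```

Run:
```python
from h import *
import pickle
k=pickle.load(open("w4.pkl","rb"))
for uv in ((315,24),(368,24),(421,24)): print("shut",T(onz(k,*uv,.115)))
w=cam("wrist"); pickle.dump(w,open("w7.pkl","wb")); print(bot.get_obs()["ee_pos"])
g=cv2.resize(cv2.cvtColor(w["color"],cv2.COLOR_RGB2GRAY),None,fx=3,fy=3,interpolation=cv2.INTER_CUBIC)
for y,al in ((.1485,0),(.1485,.075)): print(np.round(proj(w,W(.014,y,.115)),1))
for a in cv2.createLineSegmentDetector().detect(g)[0][:,0]:
    p=(a+.5)/3-.5; P,Q=T(onz(w,p[0],p[1],.115)),T(onz(w,p[2],p[3],.115))
    if np.hypot(*(P-Q)[:2])>.05 and min(P[1],Q[1])>.12: print(p.round(1),P[:2],Q[:2],np.degrees(np.arctan2(*(Q-P)[1::-1])).round(2))
```

```text
shut [-0.0207  0.157   0.115 ]
shut [0.0211 0.157  0.115 ]
shut [0.0629 0.1569 0.115 ]
[0.60291995 0.09374806 0.1911216 ]
[291.8 153.8]
[291.8 153.8]
[255.2 179.2 346.1 172.3] [-0.0117  0.1313] [0.0513 0.136 ] 4.27
[141.5 188.  241.1 180.3] [-0.0916  0.1251] [-0.0216  0.1305] 4.41
[345.4 129.  246.6 136.8] [0.0502 0.1647] [-0.0162  0.1597] -175.69
[230.7 119.1 339.9 110.3] [-0.0261  0.171 ] [0.0464 0.1766] 4.42
```

The gate now stands at about 0.077 rad, ajar on the safety catch. Safety catch next.

arm_command(increments=[[-0.6,0,-2.8,0,0,0,0],[-0.6,0,-3.5,0,0,0,0],[-0.6,0,-2.8,0,0,0,0],[-0.6,0,0,2,0,0,0],[-0.6,0,0,2,0,0,0],[-0.6,0,0,0,0,0,0],[-0.6,0,0,0,0,0,0]])

```text
time: 21.65
ee_pos: [0.511, 0.0908, 0.1508]
tcp_rot: [-179.7, 0.0, 91.7]
wrist_force: [-0.9, 0.7, 0.8]
opening: 0.0683
```

Run:
```python
from h import *
go([.5122,.0904,.09],91.75); o=bot.get_obs();print(o["ee_pos"],o["tcp_rot"],o["opening"],o["q"])
```

```text
t 21.65 shift cm (old axes) [-0.04  0.15  6.08] (new axes) [-0.04  0.12  6.08] rotvec [-0.3   0.01 -0.01]
[0.51101613 0.09081373 0.15078128] [-1.79700292e+02  9.02837542e-03  9.17360204e+01] 0.06830188685485766 [1.00555072e+01 3.82198195e-01 6.12413834e-01 9.05280756e+01
 3.44320672e-02 9.83194210e+01]
```

arm_command(increments=[[-0.6,0,0.1,2,0,0,0],[-0.6,0,0,2,0,0,0],[-0.6,0,0,1.5,0,0,0],[-0.6,0,0,0.6,0,0,0],[-0.6,0,0,0,0,0,0]])

```text
time: 22.28
ee_pos: [0.5118, 0.0908, 0.0898]
tcp_rot: [-179.7, 0.0, 91.7]
wrist_force: [0.7, 0.2, -0.3]
opening: 0.0684
```

arm_command(increments=[[-0.1,0,0,0,0,0,0],[0.1,0,0,0,0,0,0],[0.3,0,0,0,0,0,0],[0.3,0,0,0,0,0,0],[0.3,0,0,0,0,0,0],[0.3,0,0,0,0,0,0]])

```text
time: 23.02
ee_pos: [0.5118, 0.0909, 0.0914]
tcp_rot: [-179.8, -0.0, 91.7]
wrist_force: [-4.7, -0.5, 9.8]
opening: 0.0303
```

arm_command(increments=[[0,0,0,0,0,0,0],[-0.6,0,0,0,0,0,0],[-0.6,0,0,0,0,0,0],[-0.6,0,0,-3,0,0,0],[-0.6,0,0,-4,0,0,0],[-0.6,0,0,-4,0,0,0],[-0.6,0,0,0,0,0,0]])

```text
time: 23.9
ee_pos: [0.5138, 0.0912, 0.2031]
tcp_rot: [180.0, -0.0, 91.7]
wrist_force: [0.0, 0.0, -0.5]
opening: 0.0683
```

Run:
```python
from h import *
import pickle
w=cam("wrist"); pickle.dump(w,open("w8.pkl","wb")); o=bot.get_obs();print(o["ee_pos"],o["q"])
g=cv2.resize(cv2.cvtColor(w["color"],cv2.COLOR_RGB2GRAY),None,fx=3,fy=3,interpolation=cv2.INTER_CUBIC)
for a in cv2.createLineSegmentDetector().detect(g)[0][:,0]:
    p=(a+.5)/3-.5; P,Q=T(onz(w,p[0],p[1],.115)),T(onz(w,p[2],p[3],.115))
    if np.hypot(*(P-Q)[:2])>.05 and min(P[1],Q[1])>.12: print(p.round(1),P[:2],Q[:2],np.degrees(np.arctan2(*(Q-P)[1::-1])).round(2))
```

```text
[0.51316706 0.09104539 0.20096358] [1.00374044e+01 1.31812637e+00 7.13271584e+00 9.59317880e+01
 3.74821972e-02 9.82975502e+01]
[443.7 136.1 365.8 158.2] [0.0301 0.1601] [-0.0238  0.145 ] -164.35
[233.8 186.  351.  152.7] [-0.1188  0.1252] [-0.0344  0.1488] 15.62
[345.5  84.9 465.3  49.2] [-0.0393  0.1934] [0.0391 0.2152] 15.54
```

The gate swung to about 15.6° (0.27 rad). Next I turn to yaw ≈197° over the handle.

arm_command(increments=[[-0.1,5,2.8,0,0,0,0],[-0.1,5.6,3.1,0,0,0,0],[-0.1,0,0,0,0,0,-10.6],[-0.1,0,0,0,0,0,-10.6],[-0.1,0,0,0,0,0,-10.6],[-0.1,0,0,0,0,0,-10.6],[-0.1,0,0,0,0,0,-10.6],[-0.1,0,0,0,0,0,-10.6],[-0.1,0,0,0,0,0,-10.6],[-0.1,0,0,0,0,0,-10.6]])

```text
time: 25.2
ee_pos: [0.5671, 0.1972, 0.1978]
tcp_rot: [-179.9, -0.4, 176.9]
wrist_force: [0.1, 0.7, 0.0]
opening: 0.0469
```

arm_command(increments=[[-0.1,0,0,0,0,0,-10.5],[-0.1,0,0,0,0,0,-10.5],[-0.1,0,0,0,0,0,0],[-0.1,0,0,0,0,0,0]])

```text
time: 25.7
ee_pos: [0.5672, 0.1972, 0.1987]
tcp_rot: [179.9, -0.3, -162.7]
wrist_force: [1.0, -0.3, -0.1]
opening: 0.0468
```

Run:
```python
from h import *
import pickle
w=cam("wrist"); pickle.dump(w,open("w9.pkl","wb")); o=bot.get_obs();print(o["ee_pos"],o["tcp_rot"],o["q"])
g=cv2.resize(cv2.cvtColor(w["color"],cv2.COLOR_RGB2GRAY),None,fx=3,fy=3,interpolation=cv2.INTER_CUBIC)
print("tcp",T(o["ee_pos"]))
for a in cv2.createLineSegmentDetector().detect(g)[0][:,0]:
    p=(a+.5)/3-.5; P,Q=T(onz(w,p[0],p[1],.115)),T(onz(w,p[2],p[3],.115))
    if np.hypot(*(P-Q)[:2])>.025 and min(P[1],Q[1])>.12 and max(P[1],Q[1])<.26 and max(P[0],Q[0])<.09: print(p.round(1),P[:2],Q[:2],np.degrees(np.arctan2(*(Q-P)[1::-1])).round(2))
```

```text
[0.56723658 0.1972491  0.19889489] [ 179.92951473   -0.31250762 -162.6545744 ] [1.91312947e+01 1.26585628e+01 1.93716509e+01 9.70232473e+01
 8.01900546e-02 1.78584425e+00]
tcp [-0.0008  0.1967  0.1989]
[269.9 264.7 303.1 267.2] [0.034  0.1687] [0.0292 0.1934] 101.0
[327.2 245.3 326.8 286.6] [0.0076 0.2062] [0.0396 0.215 ] 15.38
[267.   29.8 268.5  72.8] [-0.1206  0.1296] [-0.0962  0.1364] 15.57
[231.7 185.6 222.4 222.9] [-0.0169  0.1284] [0.0117 0.1275] -1.8
[327.3 195.3 327.3 246.1] [-0.0285  0.196 ] [0.0082 0.2065] 15.97
[216.9 221.5 198.8 307.6] [0.0118 0.1234] [0.0836 0.1234] 0.0
[262.  279.  260.4 235.7] [0.0469 0.1656] [0.0137 0.1565] -164.67
[258.9 203.2 253.1  68.6] [-0.0097  0.1499] [-0.0959  0.126 ] -164.5
[311.1 234.5 310.8 185.3] [0.0028 0.1924] [-0.0322  0.1827] -164.51
[226.9 244.7 217.9 278.8] [0.0273 0.134 ] [0.0558 0.133 ] -2.01
[242.2 100.3 216.7 222.6] [-0.0748  0.1234] [0.0126 0.1235] 0.07
[219.3 281.  212.  310.1] [0.0573 0.1343] [0.083  0.1337] -1.34
[269.6 103.2 271.7 167.8] [-0.078   0.1415] [-0.0367  0.1529] 15.43
```

arm_command(increments=[[-0.1,-0.3,0.1,3,0,0,0],[-0.1,0,0,3,0,0,0],[-0.1,0,0,3,0,0,0],[-0.1,0,0,2,0,0,0],[-0.1,0,0,1.5,0,0,0],[-0.1,0,0,0,0,0,0]], grip_force=60)

```text
time: 26.5
ee_pos: [0.5688, 0.1989, 0.0734]
tcp_rot: [179.9, -0.4, -162.5]
wrist_force: [-0.9, 0.4, 0.2]
opening: 0.0471
```

arm_command(increments=[[1,0,0,0,0,0,0],[1,0,0,0,0,0,0],[1,0,0,0,0,0,0],[1,0,0,0,0,0,0],[1,0,0,0,0,0,0]])

```text
time: 27.12
ee_pos: [0.5699, 0.1993, 0.0756]
tcp_rot: [179.9, -0.2, -162.5]
wrist_force: [0.5, -0.1, 6.0]
opening: 0.0091
```

arm_command(increments=[[1,0.64,1.75,0,0,0,-6.2],[1,0.64,1.75,0,0,0,-6.2],[1,0.64,1.75,0,0,0,-6.2],[1,0.64,1.75,0,0,0,-6.2],[1,0,0,0,0,0,0]])

```text
time: 27.75
ee_pos: [0.5154, 0.2509, 0.0756]
tcp_rot: [179.8, -0.1, -137.6]
wrist_force: [2.5, 2.1, 1.5]
opening: 0.0091
```

```bash
cat >> h.py <<'E'
def gate():
    o=bot.get_obs(); H=np.array([.4268,.1032]); v=o["ee_pos"][:2]-H; y=(o["tcp_rot"][2]+180)%360-1.75
    print("t",o["time"],"r",np.hypot(*v).round(4),"ang",(np.degrees(np.arctan2(v[1],v[0]))-16.86-1.75).round(2),"yaw-gate",round(y,2),"open",o["opening"],"F",o["wrist_force"].round(1),"z",o["ee_pos"][2].round(4),"q",o["q"].round(0))
E
python3 -c "
from h import *
gate()"
```

```text
t 27.75 r 0.1723 ang 40.42 yaw-gate 40.68 open 0.009087656733873134 F [2.5 2.1 1.5] z 0.0756 q [ 26.   8.  -0.  82.   0. -17.]
```

Radius and angle agree with the hinge geometry, and the forces are small. On through the detent.

arm_command(increments=[[1,0.64,1.75,0,0,0,-6.2],[1,0.64,1.75,0,0,0,-6.2],[1,0.64,1.75,0,0,0,-6.2],[1,0.64,1.75,0,0,0,-6.2],[1,0,0,0,0,0,0]])

```text
time: 28.38
ee_pos: [0.445, 0.2746, 0.0758]
tcp_rot: [179.7, 0.1, -112.8]
wrist_force: [1.8, 9.0, -0.0]
opening: 0.0089
```

```bash
python3 -c "
from h import *
gate()"
```

```text
t 28.375 r 0.1724 ang 65.31 yaw-gate 65.44 open 0.008878271929993485 F [ 1.8  9.  -0. ] z 0.0758 q [ 32.   1.  -7.  82.   0. -36.]
```

arm_command(increments=[[1,0.58,1.75,0,0,0,-6.2],[1,0.62,1.75,0,0,0,-6.2],[1,0.62,1.75,0,0,0,-6.2],[1,0.62,1.75,0,0,0,-6],[1,0,0,0,0,0,0],[1,0,0,0,0,0,0]])

```text
time: 29.12
ee_pos: [0.3718, 0.2671, 0.0757]
tcp_rot: [179.7, 0.2, -88.3]
wrist_force: [-2.9, 10.5, -0.7]
opening: 0.009
```

Run:
```python
from h import *
gate()
t=cam("top"); s=cam("side"); gate()
f=lambda x: np.clip(255*(x[:,:,::-1]/255.)**0.6,0,255).astype(np.uint8)
A=cv2.resize(f(t["color"])[150:350,70:410],(800,470),interpolation=cv2.INTER_CUBIC)[:,0:0+800]
A=cv2.resize(A,(425,250)); A=cv2.resize(f(t["color"])[150:350,130:400],(400,296),interpolation=cv2.INTER_CUBIC)
B=cv2.resize(f(s["color"])[120:320,200:470],(400,296),interpolation=cv2.INTER_CUBIC)
cv2.imwrite("pics/fin.png",np.hstack([A,B]))
```

```text
t 29.125 r 0.1729 ang 89.95 yaw-gate 89.92 open 0.00899967230713265 F [-2.9 10.5 -0.7] z 0.0757 q [ 35.  -8. -16.  83.   0. -56.]
t 29.225 r 0.1729 ang 89.91 yaw-gate 89.91 open 0.008806023150113416 F [-1.5 11.7  0.2] z 0.0757 q [ 35.  -8. -16.  83.   0. -56.]
```

View pics/fin.png

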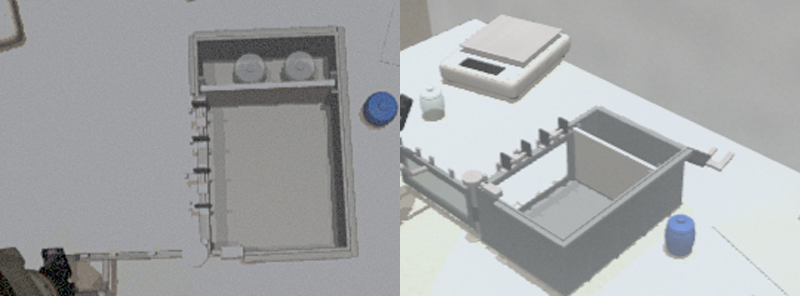

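The final view shows the gate square to the tote side with the gripper on the handle (top tile, lower left), the tall divider down in its guides, the bay jars standing, and jar 3 untouched. I'll relax the radial load a little, then hand in.

arm_command(increments=[[1,-0.1,0,0,0,0,0],[1,0,0,0,0,0,0],[1,0,0,0,0,0,0]])

```text
time: 29.6
ee_pos: [0.3722, 0.2672, 0.0757]
tcp_rot: [179.7, 0.1, -88.4]
wrist_force: [-1.8, 5.0, 1.2]
opening: 0.0088
```

Run:
```python
from h import *
gate(); print(bot.job_done())
```

```text
t 29.6 r 0.1729 ang 89.81 yaw-gate 89.9 open 0.00881081985641016 F [-1.8  5.   1.2] z 0.0757 q [ 36.  -8. -16.  83.   0. -56.]
the job is handed in; nothing more can be done
None
```

The job was handed in at 29.6 s with every step done in order. The tall divider is fully home in the tote guides. I then squeezed the main catch (gate measured ajar at about 0.077 rad) and the safety catch (gate sprang to about 0.27 rad). The gate was swung past its detent, and the gripper is still holding it wide.

**Last checks:**
- **Gate:** it stands at about 89.8°. The fingers are closed on the handle bar, with about 5 N sideways on the wrist.
- **Divider:** it bottomed out at the same height and force as it had standing in the sorter. The pictures show it seated in both guides.
- **Jars and low divider:** the final picture shows the bay jars and jar 3 standing. The low divider was still in the sorter in the picture after I lifted the tall one out. It is outside the final picture.

**What disagreed:**
- **Fingertips:** the real fingertips sit about 30 mm behind the reported tool point, so the first grasp closed on air above the divider. I corrected for this in every later grasp.
- **Gripper reading:** the opening reads about 2–3 mm too small on objects of known thickness.
- **Tote position:** the top and wrist cameras differed by about 2 mm. I used the wrist camera.

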